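# Lever open the snap-lid peel tin with the palette knife

## Robot

A 6-joint arm with a two-finger parallel gripper is mounted at the origin on the work surface. World frame = base frame: x ahead of the robot, y to its left, z up, the work surface at z = 0. Lengths are in m, angles in degrees, forces in N, time in s.
With the tool pointing down it reaches from about 0.3 to 0.825 m from the base axis. Payload 5.4 kg.
Tool frame: the origin (TCP) lies at the very end of the fingers, on their centre line; the grasp point (between the pads) lies 19 mm behind it; z points along the fingers, y is the line along which they close (so a half turn about z gives the same grasp; the last joint's range is limited). The gripper opens to 92 mm and grips with 3 to 60 N. Pads are 20 mm wide; open, the fingers measure 128 mm over their backs; the gripper's body (75 mm by 189 mm) begins 69 mm behind the grasp point.
Start: joints at [54.139, 9.076, 91.501, -0, 79.423, -12.038], TCP at [0.232, 0.526, 0.215] pointing down, gripper open.
Joint ranges: [-166.64, 166.64], [-54.1, 131.32], [10.49, 154.53], [-73.88, 253.88], [9.74, 151.15], [-171.62, 171.62]. Speed limits (degrees/s): [147.25, 147.25, 180, 180, 180, 180].

## Interface

Orientations are given as [roll, pitch, yaw] about the fixed x, y, z axes, in that order (R = Rz(yaw) Ry(pitch) Rx(roll)).
In Python, from station import env gives the robot as it stands.
- The arm moves only by the tool drive_tool, never from a script. Its argument "targets" is one flat list of numbers, 6 for each row, row after row: the shift along the tool's x, y, z as a fraction of full scale, then the turn, a rotation vector about the tool's x, y, z as a fraction of full scale. A call has 1 to 20 rows; each row is the pose to reach, as a shift and turn from the pose commanded when the call began, along the tool's axes at that moment; what a row does not reach only later rows make up. Full scale, the value 1, is 400 mm for a shift and 45 degrees for a turn. A row lasts 1/12 s, in which the tool goes at most 41.7 mm and 7.16 degrees, less where a joint would pass 70% of its speed; a pose out of reach is approached as far as the arm can. A call with a number of a shift or a turn outside -1 to 1 is refused whole. A call with a gripper value outside its range is refused whole. "claw" is the closure, from -1 (fully open) to 1 (shut), so that 0 is half open, set as the call begins (left out, the last holds). The fingers move at their own pace and stop on an object; "grip_force" is the grip in N (left out, the last holds). Time passes only in rows, so rows that repeat a pose let the fingers close. It gives the time, the measured TCP pose, the force, the opening and the grip force at its end, in the units of the state.
- env.state(): the state, without advancing time (a new reading comes with each control period).
- env.capture(name): name is "side" or "top" or "wrist"; returns (picture, depth): 400x640x3 uint8, red, green, blue; 400x640 float32, m along the optical axis (not along the pixel's ray), 0 where there is no reading.
- env.calibration(name): a dict with "fov_y" (degrees; the focal length in pixels is half the picture's height over the tangent of half this angle, whatever the lens; pixels are square), "cx", "cy" (the principal point, pixels), "k1" (the pictures are not rectified: a ray, as slopes to the right and down, at radius r is drawn at 1 + k1 r^2 times it, then the intrinsics apply), "T" (4x4, takes a point from camera to world coordinates). Camera axes: x right, y down, z forward; pixel columns grow to the right and rows downward; lengths in m; the calibration is good to about 2 mm. A picture is of the moment at which its call begins: read the wrist's pose just before it. calibration takes no time and is no camera call; for the wrist camera it gives the pose at the moment of the call.
- env.sign_off(): hands the job in; it is judged then, once.
The state is a dict: "t": time; "q": joint angles; "joint_velocities": joint speeds; "joint_efforts": joint torques, N m; "tool_pos": TCP position; "orientation": TCP orientation; "force": force on the tool from outside, world axes, zero at the start; "moment": the same for the moment, N m; "opening": finger opening in m; "gripper_force": force on a finger pad.
Only numpy, scipy, OpenCV 4.12 (cv2) and the standard library are available. Lean on these libraries where they do the work, as an engineer would, in place of code of your own. Each camera call takes 0.05 s, during which the arm holds its last target. There are 200 camera calls.

## Task

The steel tin's hinged lid has snapped shut. Work the blade of the palette knife into the gap under the front lip of the lid, lever the lid free with the knife and swing it right back until it stands at least upright by itself; then lay the knife flat on the bare worktop and let go. Leave the other things on the worktop where they are.

Things in the scene. Friction and masses are not known exactly. Their poses are not given: they have to be found in the camera images.
- palette_knife: Palette knife, 200 mm long, 120 g, lying flat. Black handle 100 x 20 x 18 mm (long, wide, high); plain flat steel blade with a rounded end, 100 mm long, 26 mm wide, 2.5 mm thick, its mid-plane 9 mm above the underside of the handle. Origin: centre of the underside of the handle. x points along the blade to its tip (tip at x = +150 mm, blade starts at x = +50 mm), z up.
- knife_tip (a point): The end of the palette knife's blade, middle of its thickness (axes as the knife's).
- tin: Fixed steel tin, 140 mm deep (x), 170 mm wide (y), 76 mm high with its lid shut, on a rubber plinth 0 to 15 mm high. Origin: centre of its underside, above the plinth; x points from the gap (front) to the hinge (back), z up. A dark ledge 110 mm wide, top at z = 65 mm, stands 10 mm out from the front wall (as low there); the gap from z = 65 to 70 mm leads into the hollow tin.
- tin_slot (a point): Middle of the mouth of the gap at the outer edge of the ledge, 67.5 mm above the tin's underside, 80 mm in front of the tin's centre (axes as the tin's). Gap: 5 mm high, 110 mm wide, open inwards below the lid.
- tin_hinge (a point): Middle of the lid's hinge axis, at the tin's top rear edge, 70 mm above the tin's underside (axes as the tin's; the lid turns about y).
- lid_edge (a point): Middle of the front top edge of the lid's lip; moves with the lid, 150 mm from the hinge. The lid is a 6 mm steel plate of 140 x 170 mm, its underside 70 mm above the tin's underside when shut, with a dark lip 110 mm wide and 10 mm long at its front that covers the ledge exactly.
- tin_lid (a joint): Angle of the lid in rad: 0 shut and snapped in, 1.57 upright, stop at 1.8. A sprung catch holds it shut (about 10 N at the front lip) and lets go at about 0.06; beyond that a stiff hinge lets the lid stay at any angle.
- zester: Bystander: hand grater, black handle and long straight square-ended toothed blade, 155 mm. Origin at its underside, x towards the blade's end.
- orange_a: Bystander: orange, 74 mm across.
- orange_b: Bystander: orange, 70 mm across.
- peeler: Bystander: black peeler with a crosswise blade, 155 mm long.
- box_grater: Bystander: standing box grater, 155 x 115 mm foot, 265 mm high.
- ramekin: Bystander: white ramekin, 84 mm across, 45 mm high.
- paring_knife: Bystander: small kitchen knife with black handle and narrow blade, 180 mm long.
There are look-alikes about, which are no part of the job. What is shaped like the palette_knife but green is not meant.

How it is judged (in metres and radians):
On the way, in this order (a step that is already met when the one before it is completed fails the run):
1. the lid is levered free of its catch with the palette knife (knife bearing on the tin while the lid is ajar, 0.06 to 0.6 rad) (value of joint tin_lid between 0.06 and 0.6 rad and contact force between palette_knife and tin above 0.3 N), for 0.05 s.
2. the lid is swung back to upright (at least 1.45 rad) (value of joint tin_lid above 1.45 rad), for 0.2 s.
At the end, for the whole second after the job is handed in: The lid stands open at 1.45 rad or more by itself; the palette knife lies level (within 0.1 rad, either face up) on the bare worktop, the tip of its blade 3 to 15 mm above it, at rest and touching neither the tin nor any other thing; no bystander has been moved by more than 40 mm (value of joint tin_lid above 1.45 rad and angle between the z axis of palette_knife and the z axis of tin, either way round below 0.1 rad and height (world z) of knife_tip between 0.003 and 0.015 m and linear speed of palette_knife below 0.02 m/s and contact force between palette_knife and tin below 0.05 N and contact force between palette_knife and zester below 0.05 N and contact force between palette_knife and orange_a below 0.05 N and contact force between palette_knife and orange_b below 0.05 N and contact force between palette_knife and peeler below 0.05 N and contact force between palette_knife and box_grater below 0.05 N and contact force between palette_knife and ramekin below 0.05 N and contact force between palette_knife and paring_knife below 0.05 N).
It fails at once if a bystander is moved by more than 40 mm (distance of any of zester, orange_a, orange_b, peeler, box_grater, ramekin, paring_knife from where it was at the start of the episode above 0.04 m).
It also fails if it takes over 61 s, if anything falls off the work surface, if the arm or the gripper's body presses on something with over 40 N, if the wrist force passes 120 N, or if a joint passes its speed limit or range.

## Working session

There is one attempt and no reset: what is moved stays moved. The work goes in short steps, Python scripts to look and compute and a tool call to move; the robot and the scene stay as the last step left them, time stands still between calls to the robot, and variables do not carry over. Pictures are saved under pics/ and viewed, at most 10 in all, crops included, and the job is handed in when it is done.

Besides the shell and the picture viewer there is one more tool, called after "Request:" in YAML: its name, and indented under it one key for each argument. drive_tool: Moves the arm, as the interface text tells. Its arguments: {"type":"object","properties":{"targets":{"type":"array","items":{"type":"number"}},"claw":{"type":"number"},"grip_force":{"type":"number"}},"required":["targets"]}

```bash
ls; mkdir -p pics; cat > h.py <<'E'
import numpy as np, cv2, sys
from station import env
from scipy.spatial.transform import Rotation as R
def K(c,h=400):
    f=h/2/np.tan(np.radians(c['fov_y'])/2); return f
def ray(c,u,v):
    f=K(c); x=(u-c['cx'])/f; y=(v-c['cy'])/f
    a,b=x,y
    for _ in range(20):
        s=1+c['k1']*(a*a+b*b); a,b=x/s,y/s
    T=np.array(c['T']); d=T[:3,:3]@np.array([a,b,1.]); return T[:3,3],d
def plane(c,u,v,z):
    o,d=ray(c,u,v); return o+d*(z-o[2])/d[2]
def pt(c,u,v,D):
    o,d=ray(c,u,v); return o+d*D
def proj(c,p):
    T=np.array(c['T']); q=T[:3,:3].T@(np.array(p)-T[:3,3]); a,b=q[:2]/q[2]; s=1+c['k1']*(a*a+b*b)
    return c['cx']+K(c)*a*s, c['cy']+K(c)*b*s
def tri(c1,p1,c2,p2):
    o1,d1=ray(c1,*p1);o2,d2=ray(c2,*p2)
    s=np.linalg.lstsq(np.stack([d1,-d2],1),o2-o1,rcond=None)[0]
    return (o1+s[0]*d1+o2+s[1]*d2)/2, np.linalg.norm(o1+s[0]*d1-o2-s[1]*d2)
def grab(n,save=None):
    c=env.calibration(n); im,D=env.capture(n)
    if save: cv2.imwrite('pics/'+save+'.png',im[:,:,::-1])
    return c,im,D
def Rt(s): return R.from_euler('xyz',s['orientation'],degrees=True)
E
python3 - <<'E'
from h import *
for n in ['top','side']:
    c,im,D=grab(n,n+'1'); np.savez('pics/'+n+'1.npz',im=im,D=D); print(n,c)
print(env.state())
E
```

```text
pics
top {'fov_y': 56.832353398196496, 'cx': 323.9457245182644, 'cy': 205.763831520442, 'k1': -0.05699382022154275, 'T': array([[-2.84573282e-02, -9.94950241e-01,  9.62507013e-02,
         4.50463261e-01],
       [-9.99557467e-01,  2.74895163e-02, -1.13665039e-02,
        -2.68819068e-04],
       [ 8.66322058e-03, -9.65315675e-02, -9.95292221e-01,
         1.30054411e+00],
       [ 0.00000000e+00,  0.00000000e+00,  0.00000000e+00,
         1.00000000e+00]])}
side {'fov_y': 54.7222608381762, 'cx': 316.08256418047716, 'cy': 199.51714533578496, 'k1': -0.04577289901219593, 'T': array([[ 0.90228796, -0.3158614 ,  0.29344166,  0.16120316],
       [-0.43086357, -0.68472669,  0.58779753, -0.80077378],
       [ 0.01526478, -0.65679596, -0.75391382,  1.13007647],
       [ 0.        ,  0.        ,  0.        ,  1.        ]])}
{'t': 0.1, 'q': array([ 5.41380534e+01,  9.10973232e+00,  9.15630265e+01, -1.52014291e-03,
        7.94230406e+01, -1.20360102e+01]), 'joint_velocities': array([ 0.05686161, -0.11759023, -0.25715069, -0.05432511, -0.00802257,
       -0.02851183]), 'joint_efforts': array([ 1.91159711e-05, -3.86499918e+01, -3.22962356e+01,  7.02915550e-02,
        3.38577898e-02, -7.20108824e-05]), 'tool_pos': array([0.23195503, 0.52553283, 0.21372747]), 'orientation': array([-1.79905995e+02, -1.85156903e-02,  1.56174329e+02]), 'force': array([ 0.06545601,  0.4443498 , -0.0589207 ]), 'moment': array([ 0.01429513, -0.01678866,  0.01270321]), 'gripper_force': 0.0, 'opening': 0.09213568834416572}
```

View pics/top1.png

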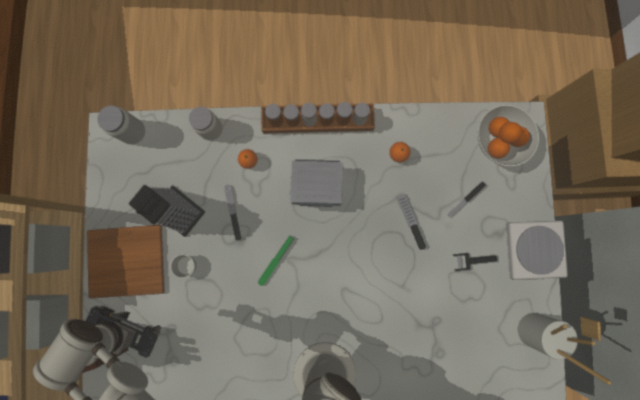

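View pics/side1.png

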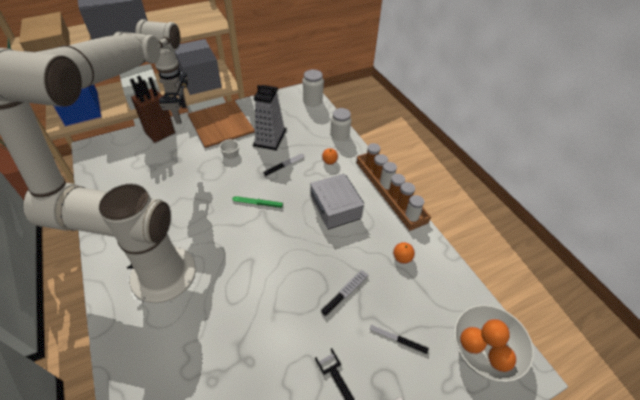

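The top view shows the palette knife at about (233,212) with its handle towards (238,238) and the tin at (317,183). The zester is at (412,220), the paring knife at (467,197) and the green decoy at (277,260). Next I enlarge the tin and knife to measure them.

```bash
python3 - <<'E'
from h import *
a=np.load('pics/top1.npz');b=np.load('pics/side1.npz')
A=cv2.resize(a['im'][140:255,215:355],None,fx=4,fy=4,interpolation=cv2.INTER_CUBIC)
B=cv2.resize(b['im'][140:240,255:375],None,fx=4.,fy=4.,interpolation=cv2.INTER_CUBIC)
W=np.zeros((460+0,800,3),np.uint8); W=cv2.copyMakeBorder(cv2.resize(A,(400,329)),0,0,0,0,cv2.BORDER_CONSTANT)
B2=cv2.resize(B,(395,329)); cv2.imwrite('pics/crop1.png',cv2.resize(np.hstack([W,B2]),(795,329))[:,:,::-1])
c=env.calibration('top');cs=env.calibration('side')
for n,u,v,z in [('kn tip',230,187,.01),('kn mid',234,212,.01),('kn end',239,240,.01)]+[('tin',x,y,.091) for x,y in [(293,161),(343,161),(342,205),(291,204)]]: print(n,plane(c,u,v,z).round(3), (pt(c,u,v,a['D'][v,u])).round(3))
# top-surface points of tin via depth, top and side
for nm,cc,d in (('t',c,a),('s',cs,b)):
    D=d['D']; v,u=np.mgrid[0:400,0:640]; f=K(cc); x=(u-cc['cx'])/f;y=(v-cc['cy'])/f; p,q=x.copy(),y.copy()
    for _ in range(10): s=1+cc['k1']*(p*p+q*q); p,q=x/s,y/s
    T=cc['T']; P=np.stack([p*D,q*D,D],-1)@T[:3,:3].T+T[:3,3]
    np.save('pics/P_'+nm+'.npy',P)
    m=(P[...,2]>.075)&(P[...,2]<.11)&(abs(P[...,1]-.0)<.15)&(P[...,0]>.35)&(P[...,0]<.66)&(D>0)
    Q=P[m]; r=cv2.minAreaRect(Q[:,:2].astype(np.float32)); print(nm,m.sum(),np.median(Q[:,2]),r)
E
```

```text
kn tip [0.651 0.315 0.01 ] [0.651 0.315 0.01 ]
kn mid [0.562 0.301 0.01 ] [0.561 0.299 0.017]
kn end [0.464 0.284 0.01 ] [0.464 0.286 0.002]
tin [0.72  0.085 0.091] [0.721 0.085 0.088]
tin [ 0.715 -0.082  0.091] [ 0.735 -0.088 -0.   ]
tin [ 0.568 -0.074  0.091] [ 0.577 -0.079 -0.   ]
tin [0.576 0.094 0.091] [ 0.586  0.101 -0.   ]
t 1340 0.0868996685447484 ((0.6147487163543701, 0.012181326746940613), (0.1699080467224121, 0.09310360252857208), 89.00196838378906)
s 922 0.08629413125666263 ((0.6152095198631287, 0.013085350394248962), (0.1785142719745636, 0.09373848140239716), 87.25981903076172)
```

View pics/crop1.png

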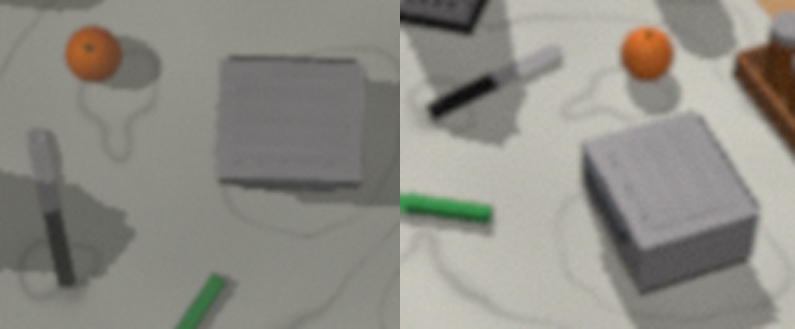

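```bash
cat >> h.py <<'E'
def go(pos,rpy):
    s=env.state(); r0=Rt(s); d=r0.inv().apply(np.array(pos)-s['tool_pos']); w=(r0.inv()*R.from_euler('xyz',rpy,degrees=True)).as_rotvec()
    n=max(np.linalg.norm(d)/.0417,np.degrees(np.linalg.norm(w))/7.16)
    print('move',np.round(np.r_[d/.4,np.degrees(w)/45],4).tolist(),'rows>%.1f'%n)
E
python3 - <<'E'
from h import *
s=env.state(); c=env.calibration('wrist'); T=np.array(c['T'])
print('cam offset in tool',Rt(s).inv().apply(T[:3,3]-s['tool_pos']),'fwd in tool',Rt(s).inv().apply(T[:3,2]),'right',Rt(s).inv().apply(T[:3,0]),c['fov_y'])
go([.508,.291,.20],[180,0,-170.6])
go([.40,.05,.25],[180,0,180])
E
```

```text
cam offset in tool [ 0.07456262  0.00076113 -0.171796  ] fwd in tool [-2.63977578e-01  4.78234036e-04  9.64528698e-01] right [-8.34145303e-04  9.99999390e-01 -7.24114692e-04] 64.38749421720871
move [-0.8682, -0.2575, 0.0345, -0.0019, -0.001, -0.7383] rows>8.7
move [-0.8645, -0.918, -0.0895, -0.002, -0.0008, -0.5295] rows>12.1
```

Request:
drive_tool:
  targets: [-0.7865,-0.968,0.0345,0,0,-0.53,-0.7865,-0.968,0.0345,0,0,-0.53,-0.7865,-0.968,0.0345,0,0,-0.53,-0.7865,-0.968,0.0345,0,0,-0.53,-0.7865,-0.968,0.0345,0,0,-0.53,-0.7865,-0.968,0.0345,0,0,-0.53,-0.7865,-0.968,0.0345,0,0,-0.53,-0.7865,-0.968,0.0345,0,0,-0.53,-0.7865,-0.968,0.0345,0,0,-0.53,-0.7865,-0.968,0.0345,0,0,-0.53,-0.7865,-0.968,0.0345,0,0,-0.53,-0.7865,-0.968,0.0345,0,0,-0.53,-0.7865,-0.968,0.0345,0,0,-0.53,-0.7865,-0.968,0.0345,0,0,-0.53,-0.7865,-0.968,0.0345,0,0,-0.53]
  claw: -1

```text
t: 1.35
tool_pos: [0.3633, 0.0451, 0.2005]
orientation: [180.0, -0.0, 180.0]
force: [-1.1, 0.0, -0.2]
opening: 0.092
gripper_force: 0.0
```

```bash
python3 - <<'E'
from h import *
c,im,D=grab('wrist','w1'); np.savez('pics/w1.npz',im=im,D=D,c=c,allow_pickle=True)
s=env.state(); print(s['t'],s['tool_pos'],s['orientation'])
go([.508,.291,.20],[180,0,-170.6])
E
```

```text
1.4 [0.36324332 0.04580165 0.20055301] [ 1.79956502e+02 -4.07829893e-02 -1.79914803e+02]
move [-0.3628, 0.6125, 0.0016, 0.001, -0.0008, -0.207] rows>6.8
```

View pics/w1.png

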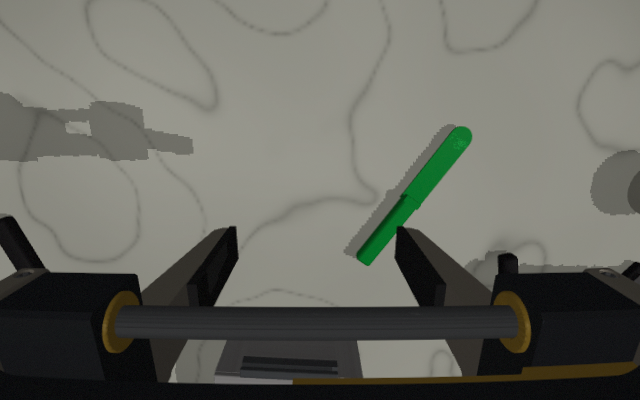

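The wrist view shows the tin at the bottom with its dark ledge and lip stripes at (290,365), so the front faces the robot. The green decoy is at (415,195). I'll fetch the knife now.

Request:
drive_tool:
  targets: [-0.363,0.613,0.0,0,0,-0.208,-0.363,0.613,0.0,0,0,-0.208,-0.363,0.613,0.0,0,0,-0.208,-0.363,0.613,0.0,0,0,-0.208,-0.363,0.613,0.0,0,0,-0.208,-0.363,0.613,0.0,0,0,-0.208,-0.363,0.613,0.0,0,0,-0.208,-0.363,0.613,0.0,0,0,-0.208,-0.363,0.613,0.0,0,0,-0.208,-0.363,0.613,0.0,0,0,-0.208]

```text
t: 2.23
tool_pos: [0.5072, 0.2914, 0.2004]
orientation: [-180.0, -0.1, -170.4]
force: [-0.4, -0.2, -0.4]
opening: 0.092
gripper_force: 0.0
```

```bash
python3 - <<'E'
from h import *
c,im,D=grab('wrist','w2')
s=env.state(); print(s['t'],s['tool_pos'],s['orientation'])
hsv=cv2.cvtColor(im,cv2.COLOR_RGB2HSV)
for p in [(.508,.291,.018),(.464,.284,.01),(.651,.315,.01)]: print(proj(c,p))
E
```

```text
2.2833 [0.50745167 0.29060983 0.20077988] [-1.79982676e+02 -3.53401594e-02 -1.70504211e+02]
(np.float64(314.78150731314946), np.float64(177.16076111348326))
(np.float64(315.09453647347215), np.float64(136.9701804308624))
(np.float64(314.93573791678625), np.float64(286.36697181288514))
```

View pics/w2.png

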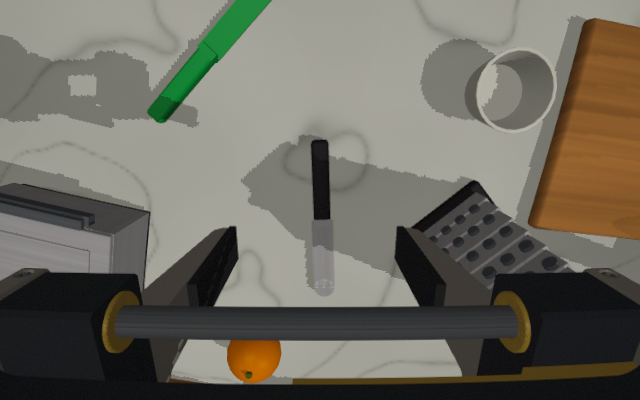

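Wrist view: knife handle end at (319,140), blade start at (322,220) and tip at (324,293). The grater is at right (490,230), and the tin with its lip is at left, lip end at (94,222).

```bash
cat > m.py <<'E'
from h import *
c=env.calibration('wrist'); im,D=env.capture('wrist')
ct=env.calibration('top')
# black handle mask
g=im.max(2); m=np.zeros(g.shape,np.uint8); m[120:235,295:345]=(g[120:235,295:345]<45)
n,l,st,ce=cv2.connectedComponentsWithStats(m); k=1+st[1:,4].argmax(); ys,xs=np.where(l==k)
print('handle box',st[k],ce[k]); h1=(xs[ys<ys.min()+4].mean(),ys.min()); h2=(xs[ys>ys.max()-4].mean(),ys.max())
for nm,p,z in [('end',h1,.018),('junc',h2,.014),('tip',(324,293),.009)]: print(nm,p,plane(c,*p,z).round(4),pt(c,*p,D[int(p[1]),int(p[0])]).round(4))
it=np.load('pics/top1.npz')['im']; m=np.zeros(it.shape[:2],np.uint8); m[205:245,225:248]=it[205:245,225:248].max(2)<62
n,l,st,ce2=cv2.connectedComponentsWithStats(m); k2=1+st[1:,4].argmax(); print('top blob',st[k2],ce2[k2]); print('tri centre',tri(c,ce[k],ct,ce2[k2]))
# grater / tin points
v,u=np.mgrid[0:400:2,0:640:2]; f=K(c); P=np.array([pt(c,a,b,D[b,a]) for a,b in zip(u.ravel(),v.ravel())]).reshape(v.shape+(3,))
q=P[(u>410)&(v>180)&(v<270)&(P[...,2]>.03)&(P[...,2]<.3)]; print('grater y min',q[:,1].min(),'zmax',q[:,2].max(), q[q[:,2]>.08][:,1].min())
t=P[(u<155)&(v>180)&(P[...,2]>.075)&(P[...,2]<.11)]; r=cv2.minAreaRect(t[:,:2].astype(np.float32)); print('tin top z',np.median(t[:,2]),'ymax',t[:,1].max(),'xmin',t[:,0].min(),r)
e=cv2.resize(im[170:270,0:160],None,fx=5,fy=5,interpolation=cv2.INTER_CUBIC); cv2.imwrite('pics/tin2.png',e[:,:,::-1])
E
python3 m.py
```

```text
handle box [ 312  140   19   79 1268] [321.0307571  178.61435331]
end (np.float64(319.73333333333335), np.int64(140)) [0.4662 0.2888 0.018 ] [0.4662 0.2889 0.0172]
junc (np.float64(322.3809523809524), np.int64(218)) [0.5569 0.3075 0.014 ] [0.5552 0.3071 0.0188]
tip (324, 293) [0.66   0.3275 0.009 ] [0.6586 0.3271 0.0113]
top blob [231 214  10  25 116] [235.39655172 226.25862069]
tri centre (array([0.51239154, 0.29838959, 0.00130768]), np.float64(0.00021738955671655563))
grater y min 0.33498945084180964 zmax 0.29356042253220116 0.33498945084180964
tin top z 0.08828356043857447 ymax 0.10054744729052759 xmin 0.5671221240012718 ((0.6090831756591797, 0.038279298692941666), (0.08759986609220505, 0.1258028894662857), 1.6865453720092773)
```

View pics/tin2.png

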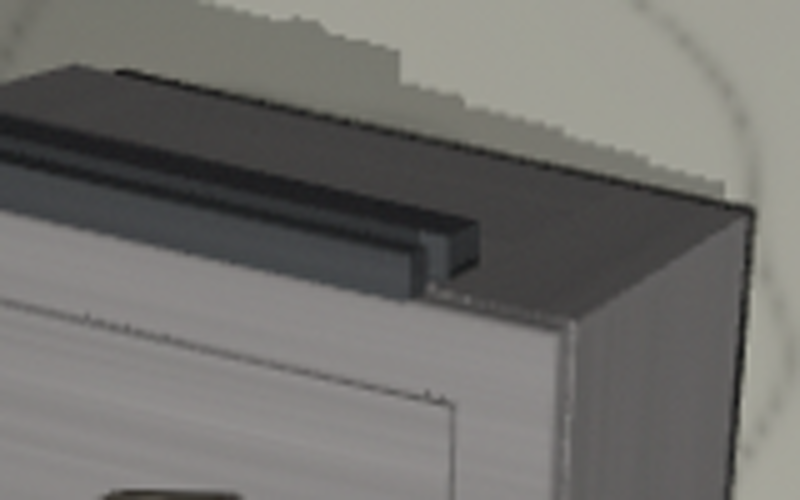

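```bash
python3 - <<'E'
from h import *
for n in 'ts':
    P=np.load(f'pics/P_{n}.npy'); 
    for a,b in [(.02,.08),(.08,.14),(.14,.2),(.2,.29)]:
        q=P[(P[...,2]>a)&(P[...,2]<b)&(P[...,0]>.42)&(P[...,0]<.72)&(P[...,1]>.32)&(P[...,1]<.62)]
        if len(q): i=q[:,1].argsort()[:3]; print(n,a,len(q),q[i].round(3).tolist(), 'near', ((q-[.513,.298,0])@[-.196,.981,0]).min().round(3))
c=env.calibration('wrist')
for u,v in [(83,219.5),(113.5,235),(150,211.5)]: print(plane(c,u,v,.091).round(4))
go([.513,.298,.06],[180,0,-168.7])
E
```

```text
t 0.02 381 [[0.567, 0.418, 0.029], [0.567, 0.419, 0.037], [0.564, 0.42, 0.023]] near 0.108
t 0.08 380 [[0.567, 0.427, 0.113], [0.566, 0.427, 0.084], [0.57, 0.428, 0.082]] near 0.116
t 0.14 363 [[0.56, 0.431, 0.161], [0.569, 0.434, 0.164], [0.557, 0.434, 0.155]] near 0.122
t 0.2 981 [[0.568, 0.44, 0.233], [0.565, 0.441, 0.239], [0.569, 0.441, 0.201]] near 0.128
s 0.02 410 [[0.565, 0.417, 0.025], [0.565, 0.418, 0.029], [0.563, 0.418, 0.064]] near 0.107
s 0.08 352 [[0.563, 0.425, 0.08], [0.561, 0.426, 0.112], [0.564, 0.426, 0.09]] near 0.115
s 0.14 324 [[0.562, 0.432, 0.159], [0.561, 0.433, 0.189], [0.559, 0.435, 0.163]] near 0.122
s 0.2 444 [[0.567, 0.439, 0.24], [0.567, 0.441, 0.234], [0.568, 0.442, 0.243]] near 0.127
[0.5707 0.0735 0.091 ]
[0.5817 0.1036 0.091 ]
[0.5514 0.1392 0.091 ]
move [-0.0162, 0.0174, 0.3526, -0.0002, -0.0001, -0.0415] rows>3.4
```

Request:
drive_tool:
  targets: [-0.0162,0.0174,0.2,0,0,-0.0415,-0.0162,0.0174,0.3,0,0,-0.0415,-0.0162,0.0174,0.4,0,0,-0.0415,-0.0162,0.0174,0.46,0,0,-0.0415,-0.0162,0.0174,0.485,0,0,-0.0415,-0.0162,0.0174,0.491,0,0,-0.0415,-0.0162,0.0174,0.491,0,0,-0.0415,-0.0162,0.0174,0.491,0,0,-0.0415]

```text
t: 3.0
tool_pos: [0.5141, 0.2974, 0.0052]
orientation: [180.0, 0.0, -168.8]
force: [-0.6, 0.1, 0.1]
opening: 0.0918
gripper_force: 0.0
```

Request:
drive_tool:
  targets: [0,0,0,0,0,0,0,0,0,0,0,0,0,0,0,0,0,0,0,0,0,0,0,0,0,0,0,0,0,0,0,0,0,0,0,0,0,0,0,0,0,0,0,0,0,0,0,0,0,0,0,0,0,0,0,0,0,0,0,0]
  claw: 1
  grip_force: 55

```text
t: 3.83
tool_pos: [0.514, 0.2979, 0.0043]
orientation: [-180.0, -0.0, -168.7]
force: [-0.6, -0.2, 0.3]
opening: 0.0271
gripper_force: 0.0
```

```bash
python3 - <<'E'
from h import *
s=env.state();print(s['t'],s['tool_pos'],s['orientation'],s['opening'],s['gripper_force'],s['force'])
go([.508,.2,.20],[180,0,180])
go([.40,.0185,.20],[180,0,180])
E
```

```text
3.8333 [0.51397584 0.2978919  0.00434621] [-1.79999618e+02 -6.49092928e-03 -1.68742773e+02] 0.02713380187268333 0.0 [-0.62813971 -0.20458975  0.28492498]
move [0.0625, -0.2371, -0.4891, -0.0, -0.0001, 0.2502] rows>5.2
move [0.4159, -0.6294, -0.4891, -0.0, -0.0001, 0.2502] rows>8.6
```

Still closing; wait, then lift 40 mm.

Request:
drive_tool:
  targets: [0,0,0,0,0,0,0,0,0,0,0,0,0,0,0,0,0,0,0,0,0,0,0,0,0,0,0,0,0,0,0,0,0,0,0,0]

```text
t: 4.33
tool_pos: [0.514, 0.2979, 0.0044]
orientation: [180.0, -0.0, -168.7]
force: [0.2, -0.5, -1.4]
opening: 0.0196
gripper_force: 55.0
```

Request:
drive_tool:
  targets: [0,0,-0.05,0,0,0,0,0,-0.12,0,0,0,0,0,-0.2,0,0,0,0,0,-0.3,0,0,0,0,0,-0.35,0,0,0,0,0,-0.35,0,0,0,0,0,-0.35,0,0,0]

```text
t: 4.92
tool_pos: [0.5146, 0.2981, 0.1452]
orientation: [180.0, 0.1, -168.7]
force: [-0.5, -0.8, -1.7]
opening: 0.0193
gripper_force: 55.0
```

```bash
python3 - <<'E'
from h import *
s=env.state();print(s['t'],s['tool_pos'],s['opening'],s['gripper_force'],s['force'])
go([.40,.0185,.18],[180,0,180])
go([.41,.0185,.101],[180,0,180])
E
```

```text
4.9167 [0.51460004 0.29810676 0.14522729] 0.019257623530889112 54.99684154987335 [-0.53846978 -0.76770813 -1.66347044]
move [0.4172, -0.6296, -0.088, 0.0006, 0.0028, 0.2502] rows>7.3
move [0.3932, -0.6346, 0.1095, 0.0006, 0.0028, 0.2502] rows>7.2
```

Request:
drive_tool:
  targets: [0.442,-0.632,-0.01,0,0.003,0.25,0.442,-0.632,-0.01,0,0.003,0.25,0.442,-0.632,-0.01,0,0.003,0.25,0.442,-0.632,-0.01,0,0.003,0.25,0.442,-0.632,-0.01,0,0.003,0.25,0.442,-0.632,-0.01,0,0.003,0.25,0.442,-0.632,-0.01,0,0.003,0.25,0.442,-0.632,-0.01,0,0.003,0.25,0.442,-0.632,-0.01,0,0.003,0.25,0.442,-0.632,-0.01,0,0.003,0.25,0.442,-0.632,-0.01,0,0.003,0.25]

```text
t: 5.83
tool_pos: [0.3894, 0.0163, 0.1471]
orientation: [179.9, -0.3, -180.0]
force: [0.1, 0.2, -0.8]
opening: 0.0193
gripper_force: 55.0
```

```bash
python3 - <<'E'
from h import *
s=env.state();print(s['t'],s['tool_pos'],s['orientation'],s['force'])
c,im,D=grab('wrist'); cv2.imwrite('pics/w3.png',cv2.resize(im[:,:,::-1][190:400,180:460],None,fx=2.8,fy=2.8,interpolation=cv2.INTER_CUBIC)[:600])
print('tip',proj(c,s['tool_pos']+[.15,0,.0047]))
go([.39,.0185,.0778],[180,0,180])
E
```

```text
5.8333 [0.38936591 0.01629539 0.14713107] [ 179.94469455   -0.26702382 -179.98728762] [ 0.13600909  0.21698513 -0.81302239]
tip (np.float64(315.0346190056326), np.float64(437.6982282134205))
move [-0.0017, 0.0049, 0.174, 0.0009, -0.0054, 0.0016] rows>1.7
```

View pics/w3.png

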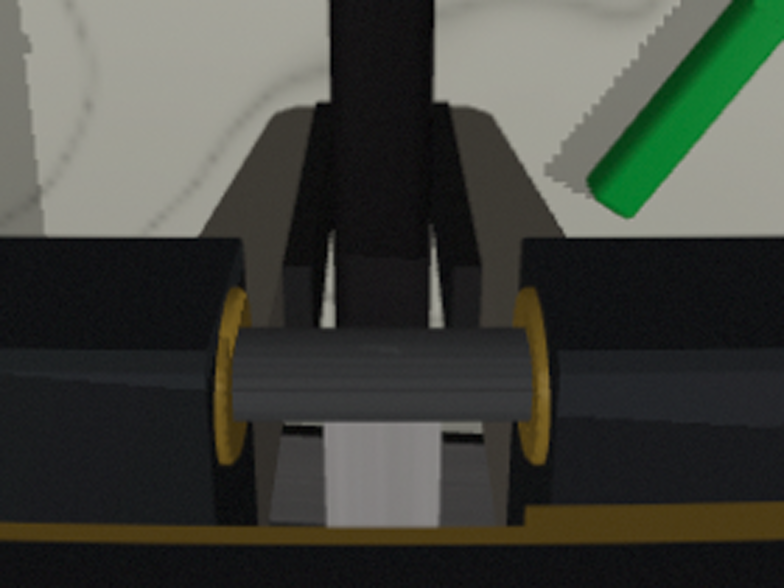

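The knife sits straight between the pads, with the blade running over the front of the tin. I'll touch the lid top with the blade to find its height.

Request:
drive_tool:
  targets: [-0.05,0.005,0,0,-0.006,0,-0.1,0.005,0,0,-0.006,0,-0.127,0.005,0.04,0,-0.006,0,-0.127,0.005,0.09,0,-0.006,0,-0.127,0.005,0.12,0,-0.006,0,-0.127,0.005,0.135,0,-0.006,0,-0.127,0.005,0.135,0,-0.006,0,-0.127,0.005,0.135,0,-0.006,0,-0.127,0.005,0.135,0,-0.006,0]

```text
t: 6.63
tool_pos: [0.4414, 0.0177, 0.0951]
orientation: [-180.0, 0.2, -180.0]
force: [0.2, -0.1, -0.5]
opening: 0.0194
gripper_force: 55.0
```

Request:
drive_tool:
  targets: [0,0,0.004,0,0,0,0,0,0.006,0,0,0,0,0,0.006,0,0,0,0,0,0.006,0,0,0]

```text
t: 6.97
tool_pos: [0.4408, 0.0174, 0.0921]
orientation: [-180.0, 0.2, 180.0]
force: [-0.3, -0.2, -1.1]
opening: 0.0191
gripper_force: 55.0
```

Request:
drive_tool:
  targets: [0,0,0.0025,0,0,0,0,0,0.0025,0,0,0,0,0,0.0025,0,0,0]

```text
t: 7.22
tool_pos: [0.4406, 0.0174, 0.0909]
orientation: [-180.0, 0.1, 180.0]
force: [-0.0, -0.8, -0.5]
opening: 0.019
gripper_force: 55.0
```

Request:
drive_tool:
  targets: [0,0,0.0025,0,0,0,0,0,0.0025,0,0,0,0,0,0.0025,0,0,0]

```text
t: 7.47
tool_pos: [0.4406, 0.0175, 0.0898]
orientation: [-180.0, 0.1, -180.0]
force: [0.3, -0.0, -1.7]
opening: 0.0194
gripper_force: 55.0
```

Request:
drive_tool:
  targets: [0,0,0.0025,0,0,0,0,0,0.0025,0,0,0,0,0,0.0025,0,0,0]

```text
t: 7.72
tool_pos: [0.4405, 0.0175, 0.0888]
orientation: [-180.0, 0.1, -180.0]
force: [0.0, 0.2, -1.9]
opening: 0.0191
gripper_force: 55.0
```

```bash
python3 -c "
from h import *
s=env.state();print(s['tool_pos'],s['moment'],s['force'],s['orientation'])"
```

```text
[0.440547   0.01746438 0.08878726] [ 0.0831158   0.07066554 -0.03129878] [ 0.02181767  0.20816219 -1.94096193] [-1.79991297e+02  1.23721532e-01 -1.79996760e+02]
```

Request:
drive_tool:
  targets: [0,0,0.0025,0,0,0,0,0,0.0025,0,0,0,0,0,0.0025,0,0,0]

```text
t: 7.97
tool_pos: [0.4406, 0.0174, 0.0878]
orientation: [-180.0, 0.1, -180.0]
force: [0.8, 0.6, -1.7]
opening: 0.0194
gripper_force: 55.0
```

```bash
python3 -c "
from h import *
s=env.state();print(s['tool_pos'],s['moment'],s['force'],s['orientation'])"
```

```text
[0.44055205 0.01744626 0.08778836] [ 0.02285977  0.04632989 -0.01464118] [ 0.76357532  0.57380861 -1.74569398] [-1.79988211e+02  1.25190911e-01 -1.79995474e+02]
```

Request:
drive_tool:
  targets: [0,0,0.0025,0,0,0,0,0,0.0025,0,0,0,0,0,0.0025,0,0,0]

```text
t: 8.22
tool_pos: [0.4406, 0.0175, 0.0868]
orientation: [-180.0, 0.1, -180.0]
force: [0.2, -0.3, -0.6]
opening: 0.0197
gripper_force: 55.0
```

```bash
python3 -c "
from h import *
s=env.state();print(s['tool_pos'],s['moment'],s['force'],s['orientation'])"
```

```text
[0.44059598 0.01746123 0.08682325] [ 0.08375028 -0.01968565  0.00295466] [ 0.24921679 -0.27559864 -0.5768149 ] [-1.79989165e+02  1.30472502e-01 -1.79995154e+02]
```

Request:
drive_tool:
  targets: [0,0,0.0025,0,0,0,0,0,0.0025,0,0,0,0,0,0.0025,0,0,0]

```text
t: 8.47
tool_pos: [0.4406, 0.0175, 0.0858]
orientation: [-180.0, 0.1, -180.0]
force: [0.2, -0.4, -1.7]
opening: 0.0196
gripper_force: 55.0
```

```bash
python3 -c "
from h import *
s=env.state();print(s['tool_pos'],s['moment'],s['force'],s['orientation'])"
```

```text
[0.44057051 0.01746617 0.08579678] [ 0.05332654  0.00514581 -0.02386758] [ 0.20166758 -0.42550844 -1.65627897] [-1.79987987e+02  1.26917058e-01 -1.79994507e+02]
```

Request:
drive_tool:
  targets: [0,0,0.0025,0,0,0,0,0,0.0025,0,0,0,0,0,0.0025,0,0,0]

```text
t: 8.72
tool_pos: [0.4406, 0.0175, 0.0848]
orientation: [-180.0, 0.1, -180.0]
force: [0.0, -0.4, -1.2]
opening: 0.0197
gripper_force: 55.0
```

```bash
python3 -c "
from h import *
s=env.state();print(s['tool_pos'],s['moment'],s['force'],s['orientation'])"
```

```text
[0.44058245 0.01745207 0.08481561] [0.01775922 0.0316888  0.01945463] [ 0.01726873 -0.41256014 -1.24214949] [-1.79987559e+02  1.26446331e-01 -1.79994447e+02]
```

Request:
drive_tool:
  targets: [0,0,0.0025,0,0,0,0,0,0.0025,0,0,0,0,0,0.0025,0,0,0]

```text
t: 8.97
tool_pos: [0.4406, 0.0175, 0.0838]
orientation: [-180.0, 0.1, -180.0]
force: [-0.3, -0.6, -0.8]
opening: 0.0194
gripper_force: 55.0
```

```bash
python3 -c "
from h import *
s=env.state();print(s['tool_pos'],s['moment'],s['force'],s['orientation'])"
```

```text
[0.4405634  0.01747361 0.0837979 ] [ 0.03040427 -0.03732056  0.02008159] [-0.3019805  -0.64115951 -0.81501406] [-1.79989723e+02  1.26006656e-01 -1.79995280e+02]
```

Request:
drive_tool:
  targets: [0,0,0.0025,0,0,0,0,0,0.0025,0,0,0,0,0,0.0025,0,0,0]

```text
t: 9.22
tool_pos: [0.4406, 0.0174, 0.0828]
orientation: [-180.0, 0.1, -180.0]
force: [0.3, 0.7, -1.0]
opening: 0.0193
gripper_force: 55.0
```

```bash
python3 - <<'E'
from h import *
s=env.state();print(s['tool_pos'],s['moment'],s['force'],s['orientation'])
c,im,D=grab('side'); cv2.imwrite('pics/s2.png',cv2.resize(im[:,:,::-1][130:240,200:370],None,fx=4.5,fy=4.5,interpolation=cv2.INTER_CUBIC))
print('tip',proj(c,s['tool_pos']+[.15,0,.0047]), 'lip', proj(c,(.569,.0185,.091)))
E
```

```text
[0.44063743 0.01741304 0.08284866] [ 0.00224717  0.02037192 -0.03197522] [ 0.29622176  0.65477372 -1.04628314] [-1.79986347e+02  1.32986115e-01 -1.79996584e+02]
tip (np.float64(321.3632870251989), np.float64(196.4240421232752)) lip (np.float64(315.82958597322863), np.float64(197.4726346159321))
```

View pics/s2.png

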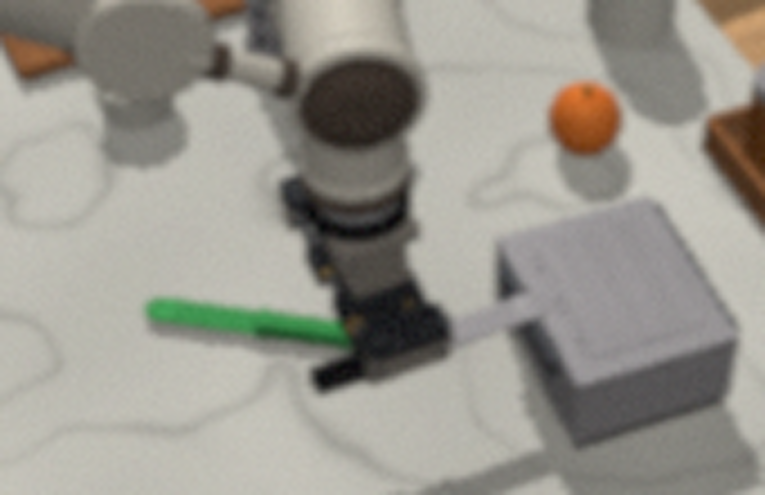

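The blade tip, at crop (545,300), lies over the lid with no contact yet. So the lid is lower than the text suggests. I'll keep lowering.

Request:
drive_tool:
  targets: [0,0,0.0025,0,0,0,0,0,0.0025,0,0,0,0,0,0.0025,0,0,0]

```text
t: 9.52
tool_pos: [0.4408, 0.0174, 0.082]
orientation: [-180.0, 0.2, -180.0]
force: [-1.0, -0.4, 0.8]
opening: 0.0197
gripper_force: 55.0
```

Request:
drive_tool:
  targets: [0,0,0.0025,0,0,0,0,0,0.0025,0,0,0,0,0,0.0025,0,0,0]

```text
t: 9.77
tool_pos: [0.4409, 0.0174, 0.0811]
orientation: [-180.0, 0.2, -180.0]
force: [0.2, 0.2, 1.4]
opening: 0.0194
gripper_force: 55.0
```

```bash
python3 -c "
from h import *
s=env.state();print(s['tool_pos'],s['moment'],s['force'],s['orientation'])"
```

```text
[0.44087618 0.01738082 0.08107607] [ 0.01691546 -0.18676481  0.01381477] [0.22841045 0.18322519 1.42119257] [-1.79979458e+02  1.65028077e-01 -1.79999373e+02]
```

Request:
drive_tool:
  targets: [0,0,0.0025,0,0,0,0,0,0.0025,0,0,0,0,0,0.0025,0,0,0]

```text
t: 10.02
tool_pos: [0.4409, 0.0174, 0.0801]
orientation: [-180.0, 0.2, -180.0]
force: [-1.8, 0.3, 2.9]
opening: 0.0194
gripper_force: 55.0
```

```bash
python3 -c "
from h import *
s=env.state();print(s['tool_pos'],s['moment'],s['force'],s['orientation'])"
```

```text
[0.44090621 0.01736345 0.08011112] [ 0.06658627 -0.25735217 -0.00447361] [-1.8215122   0.28413496  2.89148682] [-1.79979903e+02  1.67631215e-01 -1.79997787e+02]
```

Request:
drive_tool:
  targets: [0,0,-0.02,0,0,0,0.03,0,-0.03,0,0,0,0.08,0,-0.03,0,0,0,0.14,0,-0.03,0,-0.003,0,0.14,0,-0.01,0,-0.003,0,0.14,0,0.01,0,-0.003,0,0.14,0,0.0178,0,-0.003,0,0.14,0,0.0178,0,-0.003,0,0.14,0,0.0178,0,-0.003,0,0.14,0,0.0178,0,-0.003,0]

```text
t: 10.85
tool_pos: [0.3852, 0.0174, 0.0727]
orientation: [-180.0, 0.3, -180.0]
force: [-0.5, -0.4, -0.6]
opening: 0.0195
gripper_force: 55.0
```

```bash
python3 - <<'E'
from h import *
s=env.state();print(s['tool_pos'],s['moment'],s['force'],s['orientation'])
c,im,D=grab('side')
T=s['tool_pos']
for d in (.055,.13):
    print(d,proj(c,T+[d,0,.0047]))
# blade pixels: depth-based heights in blade region
P=np.array([[*pt(c,u,v,D[v,u]),u,v] for v in range(180,215) for u in range(290,325) if D[v,u]>0])
m=(abs(P[:,1]-T[1])<.02)&(P[:,2]>.05)&(P[:,0]>T[0]+.06)&(P[:,0]<T[0]+.15); q=P[m]; print(len(q)); 
if len(q)>5: print(np.polyfit(q[:,0]-T[0],q[:,2],1), q[:,2].mean())
E
```

```text
[0.38523206 0.01735504 0.07271927] [-0.03705083  0.03487302 -0.03142129] [-0.45142575 -0.41687862 -0.61446095] [-179.99094934    0.26135901 -179.98972034]
0.055 (np.float64(282.8133566534286), np.float64(211.7793725954268))
0.13 (np.float64(302.30693289219715), np.float64(204.94567266756684))
111
[0.0084142  0.07751604] 0.07846780227111336
```

Request:
drive_tool:
  targets: [-0.02,0.002,-0.0008,0,0.0058,0,-0.05,0.002,-0.0008,0,0.0058,0,-0.065,0.002,-0.0008,0,0.0058,0,-0.08,0.002,-0.0008,0,0.0058,0,-0.09,0.002,-0.0008,0,0.0058,0,-0.1,0.002,-0.0008,0,0.0058,0,-0.1,0.002,-0.0008,0,0.0058,0]

```text
t: 11.48
tool_pos: [0.4252, 0.0182, 0.0733]
orientation: [-180.0, 0.0, -180.0]
force: [-0.1, 0.1, -0.3]
opening: 0.0196
gripper_force: 55.0
```

```bash
python3 -c "
from h import *
s=env.state();print(s['tool_pos'],s['moment'],s['force'],s['orientation'])"
```

```text
[0.42521356 0.01815984 0.0732536 ] [ 0.0575919   0.01822847 -0.00528295] [-0.14214917  0.08077732 -0.26187254] [-1.79983243e+02  2.72597610e-02 -1.79993953e+02]
```

Request:
drive_tool:
  targets: [-0.01,0,0,0,0,0,-0.02,0,0,0,0,0,-0.03,0,0,0,0,0,-0.03,0,0,0,0,0]

```text
t: 11.82
tool_pos: [0.4375, 0.0181, 0.0734]
orientation: [-180.0, 0.1, -180.0]
force: [0.2, 0.2, -0.0]
opening: 0.0196
gripper_force: 55.0
```

Request:
drive_tool:
  targets: [-0.01,0,0,0,0,0,-0.02,0,0,0,0,0,-0.03,0,0,0,0,0,-0.03,0,0,0,0,0]

```text
t: 12.15
tool_pos: [0.4496, 0.0181, 0.0733]
orientation: [-180.0, 0.1, -180.0]
force: [-0.5, 0.8, -0.9]
opening: 0.0194
gripper_force: 55.0
```

```bash
python3 -c "
from h import *
s=env.state();print(s['tool_pos'],s['moment'],s['force'],s['orientation'])"
```

```text
[0.4495557  0.01812139 0.07334722] [-0.00201958  0.01755158 -0.00616398] [-0.48655002  0.83649873 -0.87302278] [-1.79979993e+02  5.56552939e-02 -1.79998141e+02]
```

Request:
drive_tool:
  targets: [-0.015,0,0,0,0,0,-0.03,0,0,0,0,0,-0.043,0,0,0,0,0,-0.043,0,0,0,0,0,-0.043,0,0,0,0,0]

```text
t: 12.57
tool_pos: [0.4662, 0.0182, 0.0731]
orientation: [-180.0, 0.0, -180.0]
force: [-0.0, 0.7, -0.7]
opening: 0.0195
gripper_force: 55.0
```

Request:
drive_tool:
  targets: [0,0,0.013,0,-0.05,0,-0.0018,0,0.0268,0,-0.111,0,-0.0035,0,0.038,0,-0.166,0,-0.0055,0,0.0485,0,-0.222,0,-0.0055,0,0.0485,0,-0.222,0,-0.0055,0,0.0485,0,-0.222,0]

```text
t: 13.07
tool_pos: [0.4673, 0.0183, 0.0536]
orientation: [-180.0, 9.9, 180.0]
force: [-0.4, -0.6, 0.1]
opening: 0.0195
gripper_force: 55.0
```

```bash
cat > lid.py <<'E'
from h import *
s=env.state();print(s['t'],s['tool_pos'].round(4),s['moment'].round(2),s['force'].round(1),s['orientation'].round(1))
for n in ('top','side'):
    c,im,D=grab(n)
    v,u=np.mgrid[0:400,0:640]; f=K(c); x=(u-c['cx'])/f;y=(v-c['cy'])/f; p,q=x.copy(),y.copy()
    for _ in range(10): k=1+c['k1']*(p*p+q*q); p,q=x/k,y/k
    T=c['T']; P=np.stack([p*D,q*D,D],-1)@T[:3,:3].T+T[:3,3]
    # lid strips away from knife/gripper
    m=(abs(abs(P[...,1]-.0165)-.06)<.02)&(P[...,2]>.07)&(P[...,2]<.3)&(P[...,0]>.6)&(P[...,0]<.8)&(D>0)
    Q=P[m]; ang=np.arctan2(Q[:,2]-.0805,.719-Q[:,0]); print(n,len(Q),'z@x', [(a,np.median(Q[abs(Q[:,0]-a)<.006][:,2]).round(4)) for a in (.61,.64,.67,.7) if (abs(Q[:,0]-a)<.006).sum()>3], 'xr',Q[:,0].min().round(3),Q[:,0].max().round(3),'zmax',Q[:,2].max().round(3))
E
python3 lid.py
```

```text
13.0667 [0.4673 0.0183 0.0536] [0.02 0.14 0.02] [-0.4 -0.6  0.1] [-180.     9.9  180. ]
top 858 z@x [(0.61, np.float64(0.0925)), (0.64, np.float64(0.0913)), (0.67, np.float64(0.0904)), (0.7, np.float64(0.0873))] xr 0.602 0.729 zmax 0.1
side 512 z@x [(0.61, np.float64(0.0922)), (0.64, np.float64(0.0902)), (0.67, np.float64(0.09)), (0.7, np.float64(0.0872))] xr 0.6 0.726 zmax 0.097
```

Request:
drive_tool:
  targets: [-0.003,0,0.022,0,-0.111,0,-0.0057,0,0.0442,0,-0.222,0,-0.008,0,0.053,0,-0.266,0,-0.01,0,0.0616,0,-0.311,0,-0.01,0,0.0616,0,-0.311,0,-0.01,0,0.0616,0,-0.311,0,-0.01,0,0.0616,0,-0.311,0]

```text
t: 13.75
tool_pos: [0.4755, 0.0186, 0.0296]
orientation: [180.0, 23.8, -180.0]
force: [-5.5, -0.3, -1.7]
opening: 0.019
gripper_force: 55.0
```

```bash
python3 lid.py; python3 -c "
from h import *
go([.445,.0182,.062],[180,8,180])"
```

```text
13.75 [0.4755 0.0186 0.0296] [0.05 1.02 0.  ] [-5.5 -0.3 -1.7] [ 180.    23.8 -180. ]
top 865 z@x [(0.61, np.float64(0.1026)), (0.64, np.float64(0.0979)), (0.67, np.float64(0.0943)), (0.7, np.float64(0.0897))] xr 0.6 0.729 zmax 0.111
side 501 z@x [(0.61, np.float64(0.1016)), (0.64, np.float64(0.0978)), (0.67, np.float64(0.0929)), (0.7, np.float64(0.089))] xr 0.6 0.726 zmax 0.108
move [0.0383, -0.0006, -0.1047, 0.0005, 0.3526, 0.001] rows>2.2
```

```bash
python3 -c "
from h import *
go([.46,.0182,.080],[180,0,180])
go([.51,.0182,.080],[180,0,180])"
```

```text
move [-0.0142, -0.0007, -0.1307, 0.0005, 0.5304, 0.001] rows>3.3
move [-0.1285, -0.0008, -0.0801, 0.0005, 0.5304, 0.001] rows>3.3
```

Request:
drive_tool:
  targets: [-0.001,0,-0.03,0,0.11,0,-0.004,0,-0.064,0,0.25,0,-0.009,0,-0.098,0,0.39,0,-0.014,0,-0.131,0,0.53,0,-0.014,0,-0.131,0,0.53,0,-0.05,0,-0.115,0,0.53,0,-0.09,0,-0.097,0,0.53,0,-0.1285,0,-0.08,0,0.53,0,-0.1285,0,-0.08,0,0.53,0,-0.1285,0,-0.08,0,0.53,0]

```text
t: 14.68
tool_pos: [0.5103, 0.0183, 0.0799]
orientation: [-180.0, 0.2, -180.0]
force: [-0.5, 0.6, -1.1]
opening: 0.0192
gripper_force: 55.0
```

```bash
python3 lid.py
```

```text
14.6833 [0.5103 0.0183 0.0799] [0.02 0.   0.06] [-0.5  0.6 -1.1] [-180.     0.2 -180. ]
top 865 z@x [(0.61, np.float64(0.1023)), (0.64, np.float64(0.0979)), (0.67, np.float64(0.0944)), (0.7, np.float64(0.089))] xr 0.6 0.729 zmax 0.109
side 487 z@x [(0.61, np.float64(0.1018)), (0.64, np.float64(0.0978)), (0.67, np.float64(0.0931)), (0.7, np.float64(0.0881))] xr 0.601 0.726 zmax 0.106
```

```bash
cat > arc.py <<'E'
from h import *
H=np.array([.719,.0805])
def tcp(phi,al,d=.065):
    lip=H+.15*np.array([-np.cos(phi),np.sin(phi)]); b=np.array([np.cos(al),-np.sin(al)]); n=np.array([np.sin(al),np.cos(al)])
    p=lip-d*b-.006*n; return [p[0],.0182,p[1]],[180,-np.degrees(al),180]
if __name__=='__main__':
    for phi in map(float,sys.argv[2:]): print(phi,*tcp(phi,phi+float(sys.argv[1]))); go(*tcp(phi,phi+float(sys.argv[1])))
E
python3 arc.py .06 .13 .25 .35 .45 .55 .65 .72; python3 -c "
from h import *
s=env.state(); print(s['q'].round(1))"
```

```text
0.13 [np.float64(0.5053022872903002), 0.0182, np.float64(0.10632892415572313)] [180, np.float64(-10.886198107485642), 180]
move [0.0096, -0.0005, -0.0665, 0.0, 0.245, 0.0001] rows>1.5
0.25 [np.float64(0.5099311028821712), 0.0182, np.float64(0.131725403837688)] [180, np.float64(-17.76169164905552), 180]
move [-0.0022, -0.0005, -0.13, 0.0, 0.3978, 0.0001] rows>2.5
0.35 [np.float64(0.5160895836219073), 0.0182, np.float64(0.15234155250040554)] [180, np.float64(-23.49126960036375), 180]
move [-0.0177, -0.0005, -0.1815, 0.0, 0.5252, 0.0001] rows>3.3
0.45 [np.float64(0.5242754781688272), 0.0182, np.float64(0.17223988411819902)] [180, np.float64(-29.220847551671984), 180]
move [-0.0383, -0.0005, -0.2312, 0.0, 0.6525, 0.0001] rows>4.1
0.55 [np.float64(0.534406995770515), 0.0182, np.float64(0.1912215811390573)] [180, np.float64(-34.950425502980224), 180]
move [-0.0637, -0.0005, -0.2786, 0.0, 0.7798, 0.0001] rows>4.9
0.65 [np.float64(0.5463829056521293), 0.0182, np.float64(0.20909698472086277)] [180, np.float64(-40.680003454288446), 180]
move [-0.0938, -0.0005, -0.3232, 0.0, 0.9071, 0.0001] rows>5.7
0.72 [np.float64(0.5558000841428652), 0.0182, np.float64(0.22085538181567396)] [180, np.float64(-44.69070802020421), 180]
move [-0.1174, -0.0005, -0.3525, 0.0, 0.9963, 0.0001] rows>6.3
[ -11.6    8.   109.     0.    62.9 -101.6]
```

Request:
drive_tool:
  targets: [0.004,0,-0.03,0,0.12,0,0.0096,0,-0.066,0,0.245,0,0.005,0,-0.098,0,0.32,0,-0.002,0,-0.13,0,0.398,0,-0.009,0,-0.155,0,0.46,0,-0.0177,0,-0.181,0,0.525,0,-0.0177,0,-0.181,0,0.525,0,-0.0177,0,-0.181,0,0.525,0]
  grip_force: 60

```text
t: 15.45
tool_pos: [0.5171, 0.0183, 0.1522]
orientation: [-180.0, -23.4, -180.0]
force: [-0.2, 0.6, -0.8]
opening: 0.0194
gripper_force: 60.0
```

```bash
python3 lid.py; python3 arc.py .06 .4 .45 .5 .55 .6 .65 .72
```

```text
15.45 [0.5171 0.0183 0.1522] [ 0.06 -0.28  0.04] [-0.2  0.6 -0.8] [-180.   -23.4 -180. ]
top 233 z@x [(0.61, np.float64(0.1282)), (0.64, np.float64(0.1175)), (0.67, np.float64(0.1064))] xr 0.61 0.68 zmax 0.133
side 330 z@x [(0.61, np.float64(0.1273)), (0.64, np.float64(0.116)), (0.67, np.float64(0.1042)), (0.7, np.float64(0.0941))] xr 0.601 0.728 zmax 0.132
0.4 [np.float64(0.5199337499186151), 0.0182, np.float64(0.1623930633139032)] [180, np.float64(-26.35605857601787), 180]
move [0.002, -0.0005, -0.0269, -0.0, 0.0649, 0.0002] rows>0.4
0.45 [np.float64(0.5242754781688272), 0.0182, np.float64(0.17223988411819902)] [180, np.float64(-29.220847551671984), 180]
move [0.0018, -0.0005, -0.0538, -0.0, 0.1286, 0.0002] rows>0.8
0.5 [np.float64(0.5291039163130468), 0.0182, np.float64(0.18185740298940736)] [180, np.float64(-32.0856365273261), 180]
move [0.0003, -0.0005, -0.0807, -0.0, 0.1922, 0.0002] rows>1.2
0.55 [np.float64(0.534406995770515), 0.0182, np.float64(0.1912215811390573)] [180, np.float64(-34.950425502980224), 180]
move [-0.0026, -0.0005, -0.1074, -0.0, 0.2559, 0.0002] rows>1.6
0.6 [np.float64(0.5401714616043788), 0.0182, np.float64(0.20030901299854428)] [180, np.float64(-37.81521447863433), 180]
move [-0.0068, -0.0005, -0.134, -0.0, 0.3196, 0.0002] rows>2.0
0.65 [np.float64(0.5463829056521293), 0.0182, np.float64(0.20909698472086277)] [180, np.float64(-40.680003454288446), 180]
move [-0.0123, -0.0005, -0.1603, -0.0001, 0.3832, 0.0002] rows>2.4
0.72 [np.float64(0.5558000841428652), 0.0182, np.float64(0.22085538181567396)] [180, np.float64(-44.69070802020421), 180]
move [-0.0222, -0.0005, -0.1967, -0.0001, 0.4724, 0.0002] rows>3.0
```

Request:
drive_tool:
  targets: [0.002,0,-0.027,0,0.065,0,0.0018,0,-0.054,0,0.129,0,0,0,-0.081,0,0.192,0,-0.003,0,-0.107,0,0.256,0,-0.007,0,-0.134,0,0.32,0,-0.012,0,-0.16,0,0.383,0,-0.022,0,-0.197,0,0.472,0,-0.022,0,-0.197,0,0.472,0,-0.022,0,-0.197,0,0.472,0]

```text
t: 16.3
tool_pos: [0.5565, 0.0183, 0.2198]
orientation: [180.0, -44.7, -180.0]
force: [-0.5, 0.4, -0.6]
opening: 0.0196
gripper_force: 60.0
```

```bash
python3 lid.py; python3 arc.py .06 .8 .9 1.0; python3 -c "
from h import *
s=env.state(); print(s['q'].round(1))"
```

```text
16.3 [0.5565 0.0183 0.2198] [ 0.05 -0.37  0.03] [-0.5  0.4 -0.6] [ 180.   -44.7 -180. ]
top 232 z@x [(0.61, np.float64(0.1771)), (0.64, np.float64(0.1539)), (0.67, np.float64(0.2946))] xr 0.606 0.722 zmax 0.3
side 316 z@x [(0.61, np.float64(0.1747)), (0.64, np.float64(0.1555)), (0.67, np.float64(0.1332)), (0.7, np.float64(0.1067))] xr 0.602 0.728 zmax 0.3
0.8 [np.float64(0.5675385027898902), 0.0182, np.float64(0.23344855541413712)] [180, np.float64(-49.274370381250804), 180]
move [0.0004, -0.0004, -0.0412, -0.0004, 0.1036, 0.0001] rows>0.7
0.9 [np.float64(0.5835645562548847), 0.0182, np.float64(0.24780536846725265)] [180, np.float64(-55.00394833255903), 180]
move [-0.0029, -0.0005, -0.0949, -0.0004, 0.231, 0.0001] rows>1.5
1.0 [np.float64(0.6009438359047748), 0.0182, np.float64(0.2604905215824454)] [180, np.float64(-60.73352628386726), 180]
move [-0.0116, -0.0005, -0.148, -0.0004, 0.3583, 0.0001] rows>2.3
[ -7.5  43.9  54.8  -6.5 125.5 -99.1]
```

Request:
drive_tool:
  targets: [0,0,-0.02,0,0.05,0,0.0004,0,-0.041,0,0.104,0,-0.001,0,-0.068,0,0.167,0,-0.003,0,-0.095,0,0.231,0,-0.007,0,-0.1215,0,0.295,0,-0.007,0,-0.1215,0,0.295,0,-0.007,0,-0.1215,0,0.295,0]

```text
t: 16.98
tool_pos: [0.5927, 0.0182, 0.2529]
orientation: [-180.0, -57.9, -180.0]
force: [-0.3, -0.8, -1.8]
opening: 0.0195
gripper_force: 60.0
```

```bash
python3 lid.py; python3 -c "
from h import *
s=env.state(); print(s['q'].round(1))
go([.51,.0182,.22],[180,-35,180])
go([.46,.0182,.165],[180,0,180])
go([.49,.0182,.165],[180,0,180])"
```

```text
16.9833 [0.5927 0.0182 0.2529] [ 0.02 -0.49  0.04] [-0.3 -0.8 -1.8] [-180.   -57.9 -180. ]
top 275 z@x [(0.64, np.float64(0.1951)), (0.67, np.float64(0.1596)), (0.7, np.float64(0.118))] xr 0.63 0.719 zmax 0.299
side 198 z@x [(0.61, np.float64(0.0797)), (0.64, np.float64(0.1927)), (0.67, np.float64(0.1544)), (0.7, np.float64(0.1181))] xr 0.601 0.728 zmax 0.3
[  -6.7   61.4   29.5  -10.4  146.3 -102.2]
move [0.0353, -0.0003, 0.2213, -0.0006, -0.507, -0.0] rows>3.2
move [-0.0145, -0.0002, 0.4004, -0.0006, -1.2847, 0.0002] rows>8.1
move [-0.0545, -0.0002, 0.3369, -0.0006, -1.2847, 0.0002] rows>8.1
```

Request:
drive_tool:
  targets: [0.009,0,0.055,0,-0.127,0,0.018,0,0.11,0,-0.253,0,0.026,0,0.165,0,-0.38,0,0.0353,0,0.221,0,-0.507,0,0.0353,0,0.221,0,-0.507,0,0.0353,0,0.221,0,-0.507,0]

```text
t: 17.58
tool_pos: [0.506, 0.0192, 0.2211]
orientation: [-180.0, -35.1, -180.0]
force: [-0.2, 0.3, -0.8]
opening: 0.019
gripper_force: 60.0
```

```bash
python3 lid.py; python3 -c "
from h import *
s=env.state(); print(s['q'].round(1))
go([.475,.0182,.163],[180,0,180])
go([.485,.0182,.163],[180,0,180])"
```

```text
17.5833 [0.506  0.0192 0.2211] [ 0.02 -0.37 -0.03] [-0.2  0.3 -0.8] [-180.   -35.1 -180. ]
top 314 z@x [(0.64, np.float64(0.1928)), (0.67, np.float64(0.1634)), (0.7, np.float64(0.1208))] xr 0.63 0.728 zmax 0.21
side 151 z@x [(0.64, np.float64(0.1958)), (0.67, np.float64(0.1542)), (0.7, np.float64(0.1164))] xr 0.602 0.726 zmax 0.207
[ -8.4  28.8  72.8  -5.3 113.  -98.9]
move [-0.0111, -0.0002, 0.1699, -0.0009, -0.7767, -0.0004] rows>4.9
move [-0.0316, -0.0002, 0.1556, -0.0009, -0.7767, -0.0004] rows>4.9
```

Request:
drive_tool:
  targets: [-0.002,0,0.034,0,-0.155,0,-0.004,0,0.068,0,-0.31,0,-0.007,0,0.102,0,-0.466,0,-0.009,0,0.136,0,-0.62,0,-0.011,0,0.17,0,-0.777,0,-0.011,0,0.17,0,-0.777,0,-0.011,0,0.17,0,-0.777,0]

```text
t: 18.27
tool_pos: [0.4729, 0.0185, 0.1605]
orientation: [180.0, -0.4, 180.0]
force: [1.4, 0.2, -0.8]
opening: 0.0197
gripper_force: 60.0
```

```bash
python3 - <<'E'
from h import *
s=env.state(); print(s['t'],s['tool_pos'],s['orientation'])
for phi in (.9,1.1,1.3,1.5,1.65):
    p=[.719-.12*np.cos(phi)-.15+.002,.0182,.0805+.12*np.sin(phi)-.0047]; print(phi,p); go(p,[180,0,180])
E
```

```text
18.2667 [0.47294377 0.01852679 0.16051068] [179.98018247  -0.43045715 179.97294849]
0.9 [np.float64(0.4964068038075202), 0.0182, np.float64(0.169799229155298)]
move [-0.0585, -0.0008, -0.0237, 0.0004, -0.0096, -0.0006] rows>0.6
1.1 [np.float64(0.5165684654289306), 0.0182, np.float64(0.18274488320737223)]
move [-0.1086, -0.0007, -0.0564, 0.0004, -0.0096, -0.0006] rows>1.2
1.3 [np.float64(0.5389001405650494), 0.0182, np.float64(0.19142698225006313)]
move [-0.1643, -0.0007, -0.0785, 0.0004, -0.0096, -0.0006] rows>1.7
1.5 [np.float64(0.5625115357998756), 0.0182, np.float64(0.1954993983924865)]
move [-0.2233, -0.0007, -0.0892, 0.0004, -0.0096, -0.0006] rows>2.3
1.65 [np.float64(0.580494506656808), 0.0182, np.float64(0.19542380341447027)]
move [-0.2682, -0.0007, -0.0893, 0.0004, -0.0096, -0.0006] rows>2.7
```

Push slowly (about 8–10 mm per row) along the arc.

Request:
drive_tool:
  targets: [-0.03,0,-0.012,0,-0.01,0,-0.058,0,-0.024,0,-0.01,0,-0.075,0,-0.035,0,-0.01,0,-0.092,0,-0.046,0,-0.01,0,-0.109,0,-0.056,0,-0.01,0,-0.128,0,-0.064,0,-0.01,0,-0.146,0,-0.072,0,-0.01,0,-0.164,0,-0.079,0,-0.01,0,-0.184,0,-0.083,0,-0.01,0,-0.204,0,-0.087,0,-0.01,0,-0.223,0,-0.089,0,-0.01,0,-0.246,0,-0.089,0,-0.01,0,-0.268,0,-0.089,0,-0.01,0,-0.268,0,-0.089,0,-0.01,0,-0.268,0,-0.089,0,-0.01,0]

```text
t: 19.52
tool_pos: [0.5829, 0.0184, 0.1965]
orientation: [-180.0, 0.3, -180.0]
force: [-0.2, -0.6, -0.7]
opening: 0.0192
gripper_force: 60.0
```

```bash
python3 lid.py; python3 - <<'E'
from h import *
c,im,D=grab('side','s3')
s=env.state(); print(s['q'].round(1)); go([.43,.0182,.20],[180,0,180])
E
```

```text
19.5167 [0.5829 0.0184 0.1965] [ 0.04  0.03 -0.02] [-0.2 -0.6 -0.7] [-180.     0.3 -180. ]
top 422 z@x [] xr 0.713 0.747 zmax 0.232
side 451 z@x [(0.61, np.float64(0.0758)), (0.64, np.float64(0.0765)), (0.67, np.float64(0.0745)), (0.7, np.float64(0.0745))] xr 0.602 0.745 zmax 0.229
[ -10.1   10.7   91.7    0.    77.3 -100.1]
move [0.3803, -0.0004, -0.0105, -0.0002, 0.0061, 0.0003] rows>3.6
```

View pics/s3.png

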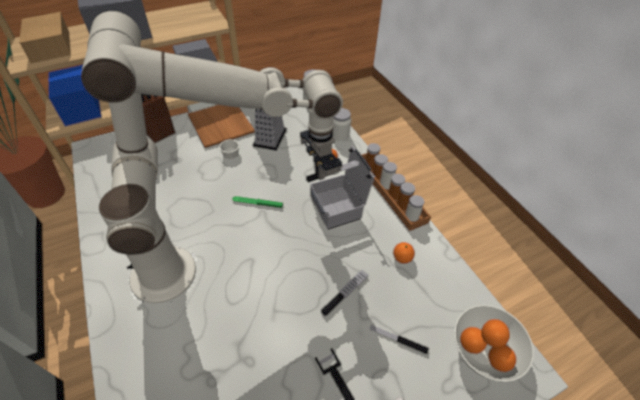

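The side view shows the lid standing open past upright at (355,175), with no bystander moved. I'll retract and lay the knife down at about (0.40, -0.13).

Request:
drive_tool:
  targets: [0.1,0,0,0,0.006,0,0.2,0,0,0,0.006,0,0.3,0,0,0,0.006,0,0.4,0,0,0,0.006,0,0.44,-0.1,0.05,0,0.006,0,0.457,-0.2,0.15,0,0.006,0,0.457,-0.28,0.25,0,0.006,0,0.457,-0.37,0.34,0,0.006,0,0.457,-0.37,0.39,0,0.006,0,0.457,-0.37,0.42,0,0.006,0,0.457,-0.37,0.42,0,0.006,0,0.457,-0.37,0.42,0,0.006,0,0.457,-0.37,0.42,0,0.006,0]

```text
t: 20.75
tool_pos: [0.401, -0.1299, 0.0291]
orientation: [-179.9, 0.1, -180.0]
force: [0.3, -0.1, -1.6]
opening: 0.0194
gripper_force: 60.0
```

```bash
python3 lid.py; python3 - <<'E'
from h import *
s=env.state(); T=s['tool_pos']; go([T[0],T[1],.0045],[180,0,180])
for n in ('side','top'):
    c,im,D=grab(n)
    P=np.array([[*pt(c,u,v,D[v,u])] for v in range(150,300) for u in range(250,420) if D[v,u]>0])
    m=(abs(P[:,1]-T[1])<.009)&(P[:,0]>T[0]+.055)&(P[:,0]<T[0]+.145)&(P[:,2]>.015); q=P[m]; print(n,len(q),np.polyfit(q[:,0]-T[0],q[:,2],1) if len(q)>5 else '')
E
```

```text
20.75 [ 0.401  -0.1299  0.0291] [0.03 0.05 0.02] [ 0.3 -0.1 -1.6] [-1.799e+02  1.000e-01 -1.800e+02]
top 488 z@x [(0.64, np.float64(0.0794)), (0.67, np.float64(0.0799)), (0.7, np.float64(0.0804))] xr 0.622 0.747 zmax 0.232
side 482 z@x [(0.61, np.float64(0.0763)), (0.64, np.float64(0.0775)), (0.67, np.float64(0.078)), (0.7, np.float64(0.0787))] xr 0.602 0.744 zmax 0.229
move [0.0002, 0.0002, 0.063, -0.0032, 0.0038, 0.0018] rows>0.6
side 106 [-0.00079122  0.03514469]
top 123 [-0.03151643  0.03871202]
```

Request:
drive_tool:
  targets: [0,0,0.025,0,0.003,0,0,0,0.045,0,0.003,0,0,0,0.056,0,0.003,0,0,0,0.0615,0,0.003,0,0,0,0.0615,0,0.003,0,0,0,0.0615,0,0.003,0]

```text
t: 21.45
tool_pos: [0.3994, -0.1292, 0.0042]
orientation: [179.9, -0.4, -180.0]
force: [-9.9, 6.8, 26.6]
opening: 0.0192
gripper_force: 60.0
```

Request:
drive_tool:
  targets: [0,0,0,0,0,0,0,0,0,0,0,0,0,0,0,0,0,0,0,0,0,0,0,0,0,0,0,0,0,0,0,0,0,0,0,0,0,0,0,0,0,0,0,0,0,0,0,0]
  claw: -0.2

```text
t: 22.12
tool_pos: [0.3999, -0.1298, 0.0029]
orientation: [-180.0, -0.2, -180.0]
force: [-0.3, -0.5, 0.6]
opening: 0.0548
gripper_force: 0.0
```

Request:
drive_tool:
  targets: [0,0,-0.05,0,0,0,0,0,-0.1,0,0,0,0,0,-0.2,0,0,0,0,0,-0.3,0,0,0,0,0,-0.4,0,0,0,0,0,-0.5,0,0,0,0,0,-0.5,0,0,0,0,0,-0.5,0,0,0]

```text
t: 22.78
tool_pos: [0.4021, -0.1307, 0.2056]
orientation: [-179.8, 0.1, -180.0]
force: [-0.6, 0.7, -0.9]
opening: 0.0553
gripper_force: 0.0
```

```bash
python3 lid.py; python3 - <<'E'
from h import *
c,im,D=grab('wrist'); a=im; c,b,D=grab('top')
im=np.vstack([cv2.resize(a,(480,300)),cv2.resize(b,(480,300))]); cv2.imwrite('pics/end.png',im[:,:,::-1])
E
```

```text
22.7833 [ 0.4021 -0.1307  0.2056] [ 0.08 -0.02 -0.  ] [-0.6  0.7 -0.9] [-1.798e+02  1.000e-01 -1.800e+02]
top 488 z@x [(0.64, np.float64(0.0795)), (0.7, np.float64(0.0775))] xr 0.625 0.748 zmax 0.233
side 489 z@x [(0.61, np.float64(0.0773)), (0.64, np.float64(0.0783)), (0.67, np.float64(0.078)), (0.7, np.float64(0.0737))] xr 0.602 0.744 zmax 0.229
```

View pics/end.png

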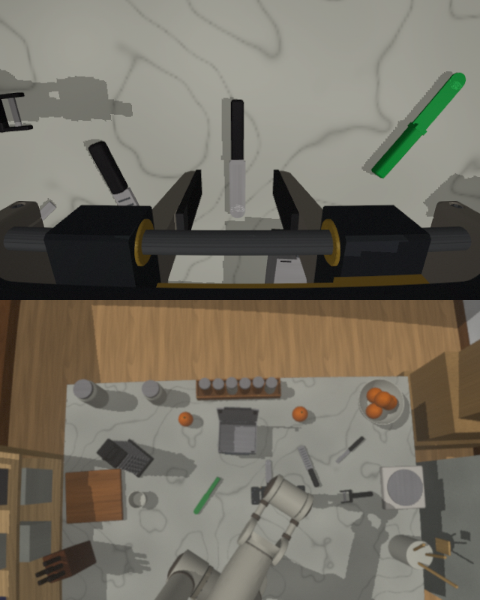

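The knife lies flat and free at (237,155), the lid stands open, and everything else is in place, so I hand in.

```bash
python3 -c "
from station import env
print(env.sign_off())"
```

```text
the job is handed in; nothing more can be done
None
```

I levered the lid free with the palette knife and swung it back past upright, where it stands by itself. The knife lies flat and released on bare worktop, no bystander looked moved in the last pictures, and I handed the job in at about 23 s; the sign-off gave no verdict.

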